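# Load the belt-grinder spares tray, tall part last

## Task

Load the three belt-grinder spares into the bays of the kit tray that fit them: the flat platen in the long narrow bay, the contact wheel with its hub up in the large square bay, and the tall tracking head upright in the middle bay. Put both low parts in before the tall head comes near the tray, as it would be in the way, and set each part down flat on the floor of its bay rather than dropping it. Keep the head from falling over, leave everything else on the bench where it is, and let go of everything at the end.

Things in the scene. Friction and masses are not known exactly. Their poses are not given: they have to be found in the camera images.
- tray: Flat plywood kit tray, fixed to the bench, 144 x 262 mm, three bays in a row along its y axis. Its base is 6 mm thick and its walls and fillers are 18 mm high above the bench, so each bay is 12 mm deep. Origin on the bench under the centre of the middle bay; z up; x and y along the tray's short and long sides.
- bay_platen (a point): Centre of the floor of the long narrow end bay, 132 mm (tray x) by 54 mm (tray y), at tray (0, -81, 6) mm; axes as the tray's.
- bay_head (a point): Centre of the floor of the square middle bay, 72 x 72 mm, at tray (0, 0, 6) mm; axes as the tray's.
- bay_wheel (a point): Centre of the floor of the large square end bay, 92 x 92 mm, at tray (0, 96, 6) mm; axes as the tray's.
- platen: Grinder platen, about 0.4 kg: flat steel plate 120 (x) x 42 (y) x 12 mm, lying flat on the bench, with a dark mounting block 50 (x) x 24 (y) mm standing on its middle from 12 to 48 mm height, to hold it by. Origin: centre of the plate's underside; z up.
- wheel: Contact wheel, about 0.35 kg, lying flat: black rubber disc of 80 mm diameter, 26 mm thick, with a steel hub of 30 mm diameter standing up from 26 to 60 mm height, to hold it by. Origin: centre of the underside; z is the axle, up.
- head: Belt tracking head, the tall part, about 0.6 kg, standing: foot 60 x 60 x 10 mm, its sides along x and y; steel column 28 x 28 mm from 10 to 155 mm height, free to hold above the pulley; 24 mm knob on top up to 169 mm. A 50 mm pulley sticks out of the +x face to x = 43 mm, at 70 to 120 mm height. Origin: centre of the foot's underside; z up.
- tin: Bystander: metal tin, 56 mm diameter, 70 mm high. Origin: centre of underside.
- whetstone: Bystander: grey whetstone, 200 x 60 x 30 mm. Origin: centre of underside, long side along x.
- mug: Bystander: white mug, 80 mm diameter, 90 mm high. Origin: centre of underside.
- belt_roll: Bystander: coiled abrasive belt, a ring of 116 mm diameter, 50 mm high. Origin: centre of underside.
- hammer: Bystander: hammer lying flat along its x axis.
- wrench: Bystander: wrench lying flat along its x axis.
- oil: Bystander: amber oil bottle, 56 mm diameter, 160 mm high. Origin: centre of underside.
- knife: Bystander: unfinished knife, 255 mm long, lying flat along its x axis.
There are look-alikes about, which are no part of the job. Leave any red or yellow look-alike of the platen alone.

How it is judged (in metres and radians):
On the way:
1. platen and wheel lie in their bays while the tall head is still away from the tray (over 100 mm from the middle bay) (horizontal distance between platen and bay_platen below 0.012 m and z of platen in the frame of bay_platen between -0.004 and 0.004 m and angle between each of platen, wheel's own z axis and vertical below 0.06 rad and horizontal distance between wheel and bay_wheel below 0.012 m and z of wheel in the frame of bay_wheel between -0.004 and 0.004 m and horizontal distance between head and bay_head above 0.1 m), for 0.2 s.
At the end, for the whole second after the job is handed in: Platen, wheel and head each rest on the floor of their own bay (within 12 mm of its centre, within 4 mm of its floor, upright within 0.06 rad), at rest (horizontal distance between platen and bay_platen below 0.012 m and z of platen in the frame of bay_platen between -0.004 and 0.004 m and angle between each of platen, wheel, head's own z axis and vertical below 0.06 rad and linear speed of each of platen, wheel, head below 0.02 m/s and horizontal distance between wheel and bay_wheel below 0.012 m and z of wheel in the frame of bay_wheel between -0.004 and 0.004 m and horizontal distance between head and bay_head below 0.012 m and z of head in the frame of bay_head between -0.004 and 0.004 m); the robot touches nothing.
It fails at once if the platen is let go more than 30 mm above the floor of its bay (horizontal distance between platen and bay_platen below 0.06 m and z of platen in the frame of bay_platen above 0.03 m and contact force between the fingers and platen below 0.1 N).
It fails at once if the wheel is let go more than 30 mm above the floor of its bay (horizontal distance between wheel and bay_wheel below 0.06 m and z of wheel in the frame of bay_wheel above 0.03 m and contact force between the fingers and wheel below 0.1 N).
It fails at once if the head is let go more than 30 mm above the floor of its bay (horizontal distance between head and bay_head below 0.06 m and z of head in the frame of bay_head above 0.03 m and contact force between the fingers and head below 0.1 N).
It fails at once if the tall head falls over (tilts more than 0.7 rad) (angle between head's own z axis and vertical above 0.7 rad).
It fails at once if a bystander is pushed more than 30 mm from its place (distance of any of tin, whetstone, mug, belt_roll, hammer, wrench, oil, knife from where it was at the start of the episode above 0.03 m).
It also fails if it takes over 70 s, if anything falls off the work surface, if the arm or the gripper's body presses on something with over 40 N, if the wrist force passes 120 N, or if a joint passes its speed limit or range.

## Robot

A 6-joint arm with a two-finger parallel gripper is mounted at the origin on the work surface. World frame = base frame: x ahead of the robot, y to its left, z up, the work surface at z = 0. Lengths are in mm, angles in rad, forces in N, time in s.
With the tool pointing down it reaches from about 325 to 775 mm from the base axis. Payload 5.5 kg.
Tool frame: the origin (TCP) lies on the centre line of the jaws, within the pads' length; the fingertips stand 19 mm ahead of it and the grasp point (between the pads) is the TCP; z points along the fingers, y is the line along which they close (so a half turn about z gives the same grasp; the last joint's range is limited). The gripper opens to 85 mm and grips with 20 to 120 N. Pads are 22 mm wide; open, the fingers measure 114 mm over their backs; the gripper's body (76 mm by 85 mm) begins 54 mm behind the grasp point. The pads swing forward as they close: fully open they stand 13 mm farther back than shut.
Start: joints at [-1.369, 0.091, 1.231, -0, 1.82, -0.057], TCP at [153.551, -580.033, 250.275] pointing down, gripper open.
Joint ranges: [-2.87, 2.87], [-0.86, 2.18], [0.17, 2.46], [-1.51, 4.65], [0.06, 2.69], [-2.65, 2.65]. Speed limits (rad/s): [2.57, 2.57, 3.01, 3.14, 3.14, 3.14].

## Interface

Orientations are given as a unit quaternion [w, x, y, z].
In Python, from cell import observe, get_image, sign_off gives the robot as it stands.
- The arm moves only by the tool carry_out, never from a script. Its argument "plan" is a list of rows, each a list of 3 entries, a list of its own where there are three numbers: the turn, a rotation vector about the world's x, y, z in units of 5 degrees (1.0 is 5 degrees), then the shift along the world's x, y, z in units of 40 mm (1.0 is 40 mm), then the gripper's target within -1 to 1 (fully open at 1, half-way at 0, shut at -1). A call has 1 to 10 rows; each row is the pose to reach, as a shift and turn from the pose commanded when the call began; what a row does not reach only later rows make up. A row lasts 1/12 s, in which the tool goes at most 41.7 mm and 7.16 degrees, less where a joint would pass 70% of its speed; a pose out of reach is approached as far as the arm can. A call with a gripper value outside its range is refused whole. The fingers move at their own pace and stop on an object; "newtons" is the grip in N (left out, the last holds). Time passes only in rows, so rows that repeat a pose let the fingers close. It gives the time, the measured TCP pose, the force, the opening and the grip force at its end, in the units of the state.
- observe(): the state, without advancing time (a new reading comes with each control period).
- get_image(name): name is "scene" or "side" or "wrist"; returns a dict with "pixels" (480x640x3 uint8, red, green, blue), "depth" (480x640 float32, mm along the optical axis (not along the pixel's ray), 0 where there is no reading), "camera_matrix" (3x3 intrinsics, pixels), "k1" (the pictures are not rectified: a ray, as slopes to the right and down, at radius r is drawn at 1 + k1 r^2 times it, then the intrinsics apply), "xyz" and "orientation" of the camera in the world. Camera axes: x right, y down, z forward; pixel columns grow to the right and rows downward; lengths in mm; the calibration is good to about 2 mm. A picture is of the moment at which its call begins.
- sign_off(): hands the job in; it is judged then, once.
The state is a dict: "time_s": time; "qpos": joint angles; "qvel": joint speeds; "joint_torque": joint torques, N m; "tool_pos": TCP position; "tcp_rot": TCP orientation; "ft_force": force on the tool from outside, world axes, zero at the start; "wrist_torque": the same for the moment, N m; "grip_width": finger opening in mm; "grasp_force": force on a finger pad.
Only numpy, scipy, OpenCV 4.12 (cv2) and the standard library are available. Lean on these libraries where they do the work, as an engineer would, in place of code of your own. Each camera call takes 0.05 s, during which the arm holds its last target. There are 200 camera calls.

## Working session

There is one attempt and no reset: what is moved stays moved. The work goes in short steps, Python scripts to look and compute and a tool call to move; the robot and the scene stay as the last step left them, time stands still between calls to the robot, and variables do not carry over. Pictures are saved under pics/ and viewed, at most 10 in all, crops included, and the job is handed in when it is done.

Besides the shell and the picture viewer there is one more tool, called after "Emit:" as name(argument=value, ...) on one line, values as JSON. carry_out: Moves the arm, as the interface text tells. Its arguments: {"type":"object","properties":{"plan":{"type":"array"},"newtons":{"type":"number"}},"required":["plan"]}

```bash
mkdir -p pics; cat > h.py <<'E'
import numpy as np, cv2
from scipy.spatial.transform import Rotation as R
from cell import observe, get_image, sign_off
def rot(q): return R.from_quat([q[1],q[2],q[3],q[0]]).as_matrix()
def cloud(im):
    K=np.array(im["camera_matrix"]);k=im["k1"];d=im["depth"]
    v,u=np.mgrid[0:480,0:640].astype(float)
    p=cv2.undistortPoints(np.stack([u.ravel(),v.ravel()],1)[:,None],K,np.array([k,0,0,0.]))[:,0].reshape(480,640,2)
    c=np.dstack([p,np.ones_like(u)])*d[...,None]
    P=c@rot(im["orientation"]).T+np.array(im["xyz"])
    P[d<=0]=np.nan
    return P
def save(im,name): cv2.imwrite("pics/"+name,np.ascontiguousarray(im["pixels"][...,::-1]))
E
python3 - <<'E'
from h import *
s=observe();print(s)
for n in("scene","side"):
    im=get_image(n);save(im,n+"0.png");np.savez(n+"0.npz",**im);print(n,im["xyz"],im["orientation"],im["k1"],im["camera_matrix"])
E
```

```text
{'time_s': 0.0, 'qpos': array([-1.36872330e+00,  9.18546873e-02,  1.23191083e+00, -2.05051652e-05,
        1.81980422e+00, -5.67363985e-02]), 'qvel': array([ 0.00055482, -0.00154419, -0.00034099, -0.0011909 , -0.00068739,
        0.00168516]), 'joint_torque': array([-2.09133788e-03, -4.58719933e+01, -4.18036401e+01, -4.23707661e-04,
        1.13195891e-02, -1.62566528e-05]), 'tool_pos': array([ 153.4776293 , -579.77480017,  249.13925043]), 'tcp_rot': array([-9.85212738e-04,  9.91638728e-01,  1.29041298e-01, -8.16851970e-05]), 'ft_force': array([-0.55307212, -0.45692165,  0.82116884]), 'wrist_torque': array([ 0.05878932, -0.00027937, -0.02520132]), 'grasp_force': 0.0, 'grip_width': 85.17554581626516}
scene [1178.19567217 -851.84480227  807.20467459] [-0.43869705  0.83639706  0.29592283 -0.14287945] 0.05070403301809386 [[509.00231761   0.         319.91138115]
 [  0.         509.00231761 242.51136341]
 [  0.           0.           1.        ]]
side [-213.83331478  806.39582301 1030.91720737] [ 0.14955277 -0.34261121  0.84854374 -0.37446636] -0.15996723337697355 [[555.36823512   0.         331.43688245]
 [  0.         555.36823512 236.83973239]
 [  0.           0.           1.        ]]
```

View pics/scene0.png

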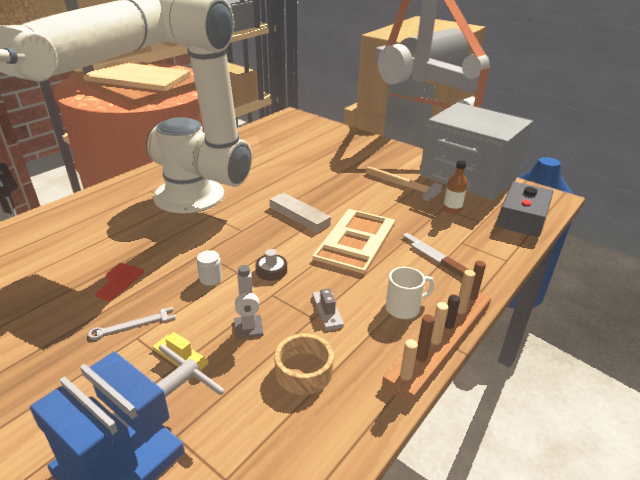

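View pics/side0.png

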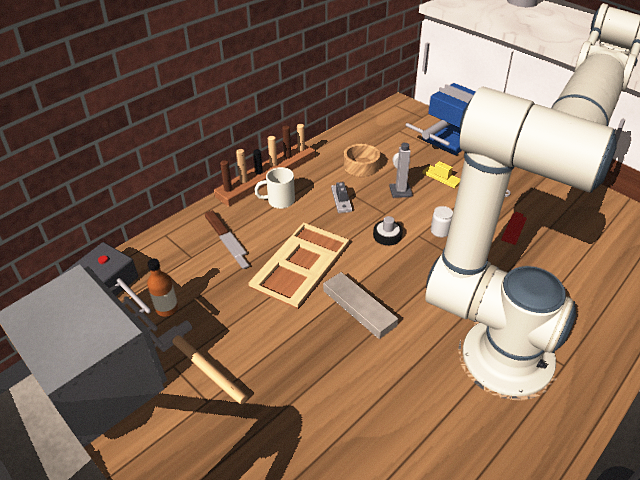

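The scene view shows the grey platen at about (327,308), wheel at (271,264), head at (247,300) and tray at (355,240). The side view has them at (342,197), (388,230), (403,170) and (300,263). The red and yellow look-alikes are separate from these. Next I'll measure.

```bash
python3 - <<'E'
from h import *
box={"scene":dict(platen=(305,280,350,335),wheel=(252,245,292,282),head=(228,262,268,340),tray=(312,205,398,275)),
"side":dict(platen=(325,178,358,215),wheel=(370,212,405,248),head=(388,140,415,200),tray=(246,220,354,308))}
for n in box:
    im=dict(np.load(n+"0.npz"));im["k1"]=float(im["k1"]);P=cloud(im);px=im["pixels"].astype(int)
    f=np.isfinite(P[...,2]); print(n,"valid",f.mean())
    for k,(a,b,c,d) in box[n].items():
        p=P[b:d,a:c].reshape(-1,3);p=p[np.isfinite(p[:,2])]
        bands={"platen":[(6,18),(42,54)],"wheel":[(20,32),(54,66)],"head":[(3,16),(60,130),(130,158),(160,175)],"tray":[(14,22)]}[k]
        for lo,hi in bands:
            q=p[(p[:,2]>lo)&(p[:,2]<hi)]
            if len(q)<5: print(k,lo,hi,len(q));continue
            r=cv2.minAreaRect(q[:,:2].astype(np.float32))
            print(k,(lo,hi),len(q),"z",np.median(q[:,2]).round(1),"mean",q[:,:2].mean(0).round(1),"rect",np.round(r[0],1),np.round(r[1],1),round(r[2],1))
E
```

```text
scene valid 0.995380859375
platen (6, 18) 428 z 11.8 mean [ 673.6 -162.2] rect [ 661.6 -147.6] [ 42.3 123.3] 53.7
platen (42, 54) 185 z 47.9 mean [ 664.6 -153.8] rect [ 684.2 -193.1] [ 41.2 156.5] 26.1
wheel (20, 32) 406 z 26.0 mean [ 466.7 -126.2] rect [ 462.5 -121.8] [78.4 78. ] 39.3
wheel (54, 66) 79 z 59.1 mean [ 461.7 -119.8] rect [ 460.9 -118.5] [27.1 30.4] 45.9
head (3, 16) 516 z 9.9 mean [ 549.6 -285.9] rect [ 489.8 -228.4] [ 95.6 279.3] 46.7
head (60, 130) 553 z 107.3 mean [ 583.8 -321. ] rect [ 578.1 -312.3] [48.8 48.5] 34.2
head (130, 158) 184 z 147.1 mean [ 568.4 -308.1] rect [ 561.  -301.4] [27.8 31.9] 50.1
head (160, 175) 101 z 167.9 mean [ 562.6 -302.8] rect [ 560.7 -301.1] [21.8 24. ] 25.4
tray (14, 22) 1511 z 17.5 mean [548.8 120.9] rect [519.8 119. ] [208.4 269.7] 14.2
side valid 0.99591796875
platen (6, 18) 238 z 12.4 mean [ 645.8 -130.8] rect [ 670.4 -151.6] [ 82.7 165.5] 43.2
platen (42, 54) 101 z 47.7 mean [ 658.1 -143.5] rect [ 659.7 -145.7] [24.5 64.1] 54.1
wheel (20, 32) 364 z 26.6 mean [ 452.3 -110.3] rect [ 455.5 -115.2] [77.7 75.5] 36.6
wheel (54, 66) 80 z 59.9 mean [ 456.4 -116.4] rect [ 457.3 -118. ] [27.2 34.1] 37.3
head (3, 16) 273 z 7.8 mean [ 579.9 -328.5] rect [ 633.6 -396.3] [ 87.  334.7] 37.4
head (60, 130) 284 z 97.6 mean [ 559.2 -294. ] rect [ 567. -301.] [47.8 58.1] 35.5
head (130, 158) 94 z 145.5 mean [ 552.8 -291.1] rect [ 557.1 -297.2] [28.5 32.8] 48.2
head (160, 175) 48 z 167.8 mean [ 556.6 -295.9] rect [ 557.6 -299. ] [25.3 22.8] 78.7
tray (14, 22) 2029 z 18.1 mean [539.4 138. ] rect [553.5 133.5] [263.8 305.7] 42.7
```

```bash
python3 - <<'E'
from h import *
A=[]
for n,bx in (("scene",(300,195,410,285)),("side",(240,215,360,312))):
    im=dict(np.load(n+"0.npz"));im["k1"]=float(im["k1"]);P=cloud(im);a,b,c,d=bx
    hsv=cv2.cvtColor(im["pixels"],cv2.COLOR_RGB2HSV)
    # bright wood, tray tops
    m=(P[...,2]>14)&(P[...,2]<22)&(im["pixels"][...,2]>105)&(hsv[...,1]>50);z=np.zeros_like(m);z[b:d,a:c]=1;m&=z
    k,l,st,_=cv2.connectedComponentsWithStats(m.astype(np.uint8));i=1+st[1:,4].argmax();q=P[l==i][:,:2]
    r=cv2.minAreaRect(q.astype(np.float32));print(n,len(q),r,cv2.boxPoints(r).round(0).tolist())
    A.append((im,P,q))
# ortho at z=18, both views
for (im,P,q),n in zip(A,("scene","side")):
    K=im["camera_matrix"];Rw=rot(im["orientation"])
    yy,xx=np.mgrid[300:-400:-1.0,380:740:1.0][0],np.mgrid[300:-400:-1.0,380:740:1.0][1]
    W=np.stack([xx,yy,np.full_like(xx,18)],-1)-im["xyz"];c=W@Rw
    s=c[...,:2]/c[...,2:];s=s*(1+im["k1"]*(s**2).sum(-1,keepdims=True))
    uv=(s@K[:2,:2].T+K[:2,2]).astype(np.float32)
    o=cv2.remap(im["pixels"],uv[...,0],uv[...,1],cv2.INTER_LINEAR)
    if n=="scene": O=o
    else: O=np.hstack([O,o])
cv2.imwrite("pics/ortho.png",cv2.resize(O,None,fx=.85,fy=.85)[...,::-1])
# head pulley direction, block & plate
for (im,P,q),n in zip(A,("scene","side")):
    for nm,c,lo,hi,rad in(("pulley",(559,-300),72,118,50),("foot",(559,-300),6,14,48),("column",(559,-300),125,153,30),("plate",(661,-147),8,16,68),("block",(661,-147),40,52,40)):
        m=(P[...,2]>lo)&(P[...,2]<hi)&(np.hypot(P[...,0]-c[0],P[...,1]-c[1])<rad);p=P[m][:,:2].astype(np.float32)
        r=cv2.minAreaRect(p);print(n,nm,len(p),p.mean(0).round(1),np.round(r[0],1),np.round(r[1],1),round(r[2],1))
E
```

```text
scene 132 ((485.97357177734375, 97.65780639648438), (70.64983367919922, 264.69482421875), 30.219482421875) [[389.0, 194.0], [522.0, -34.0], [583.0, 1.0], [450.0, 230.0]]
side 1860 ((549.256591796875, 126.38037109375), (147.41064453125, 269.2082214355469), 14.744790077209473) [[444.0, 238.0], [512.0, -23.0], [655.0, 15.0], [586.0, 275.0]]
scene pulley 438 [ 585.8 -322.7] [ 578.1 -312.3] [48.8 48.5] 34.2
scene foot 389 [ 565.4 -305.6] [ 560.3 -300.7] [59.6 63.9] 49.7
scene column 155 [ 569.6 -309. ] [ 565.7 -305.4] [27.9 17.9] 49.7
scene plate 394 [ 673.1 -161.4] [ 661.6 -147.5] [ 42.1 123.3] 53.9
scene block 186 [ 662.9 -149.2] [ 661.1 -147. ] [25.2 52.9] 53.8
side pulley 209 [ 561.5 -294.6] [ 567. -301.] [47.8 58.1] 35.5
side foot 154 [ 552.7 -293.1] [ 557.8 -295.7] [70.2 65. ] 52.8
side column 85 [ 551.7 -291.7] [ 556.1 -292.9] [36.5 23.6] 14.1
side plate 195 [ 643.8 -129.7] [ 659.5 -145.4] [ 42.9 124.6] 53.0
side block 101 [ 657.6 -143. ] [ 659.7 -145.7] [24.5 64.1] 54.1
```

View pics/ortho.png

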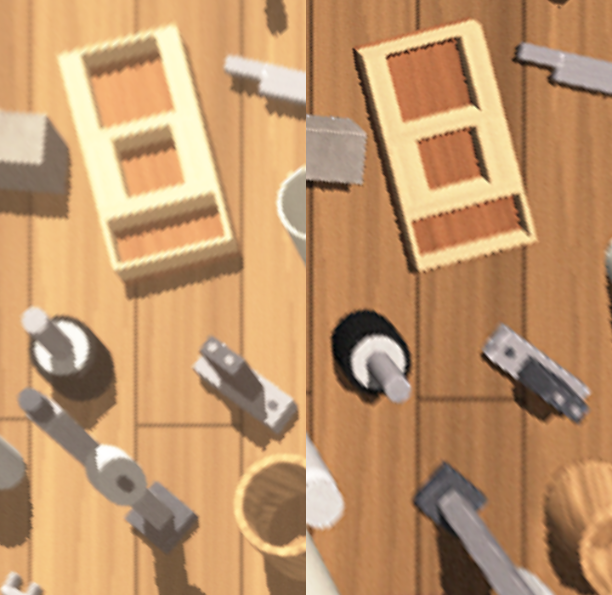

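The ortho views show the tray turned by about +14.7°, with the narrow bay at the -y end and the large bay at the +y end. The estimates so far:

| Item | Position (mm) | Notes |
|---|---|---|
| Tray origin | (553,110) | |
| Platen | (660.5,-146.5) | x axis at -36° |
| Wheel | (459,-118.5) | |
| Head | (559,-300) | pulley towards -40° |

The tool's current yaw already matches the tray. I'll move above the tray for a wrist view.

Emit:
carry_out(plan=[[[0,0,0],[5,8.25,1.5],1],[[0,0,0],[5,8.25,1.5],1],[[0,0,0],[5,8.25,1.5],1],[[0,0,0],[5,8.25,1.5],1],[[0,0,0],[5,8.25,1.5],1],[[0,0,0],[5,8.25,1.5],1],[[0,0,0],[5,8.25,1.5],1],[[0,0,0],[5,8.25,1.5],1],[[0,0,0],[5,8.25,1.5],1],[[0,0,0],[5,8.25,1.5],1]])

```text
time_s: 0.93
tool_pos: [355.2, -246.3, 311.4]
tcp_rot: [-0.0, 0.991, 0.131, 0.001]
ft_force: [0.7, -0.4, -0.2]
grip_width: 85.4
grasp_force: 0.0
```

Emit:
carry_out(plan=[[[0,0,0],[5,8,1],1],[[0,0,0],[5,8,1],1],[[0,0,0],[5,8,1],1],[[0,0,0],[5,8,1],1],[[0,0,0],[5,8,1],1],[[0,0,0],[5,8,1],1],[[0,0,0],[5,8,1],1],[[0,0,0],[5,8,1],1],[[0,0,0],[5,8,1],1],[[0,0,0],[5,8,1],1]])

```text
time_s: 1.77
tool_pos: [555.6, 75.4, 348.0]
tcp_rot: [-0.001, 0.991, 0.132, -0.001]
ft_force: [1.1, -0.1, -1.0]
grip_width: 85.7
grasp_force: 0.0
```

```bash
python3 - <<'E'
from h import *
s=observe();print(s["time_s"],s["tool_pos"],s["tcp_rot"],s["qpos"])
im=get_image("wrist");save(im,"w1.png");np.savez("w1.npz",**im);print(im["xyz"],im["orientation"],im["k1"])
P=cloud(im);m=((P[...,2]>14)&(P[...,2]<22)).astype(np.uint8)
k,l,st,_=cv2.connectedComponentsWithStats(m);i=1+st[1:,4].argmax();q=P[l==i][:,:2].astype(np.float32);r=cv2.minAreaRect(q);print(st[i],r)
E
```

```text
1.7667 [555.62237291  75.38400433 348.01792359] [-0.00117512  0.99125583  0.13194317 -0.00122711] [0.07291237 0.03008844 1.11919921 0.00241424 1.99489336 1.38004084]
[629.18968873  93.7008893  472.38640676] [ 0.11893875  0.78520815 -0.60056265 -0.09287756] -0.07361534348376116
[  166   119   230   123 12381] ((549.8817138671875, 125.7286148071289), (144.86654663085938, 263.3798522949219), 14.513972282409668)
```

View pics/w1.png

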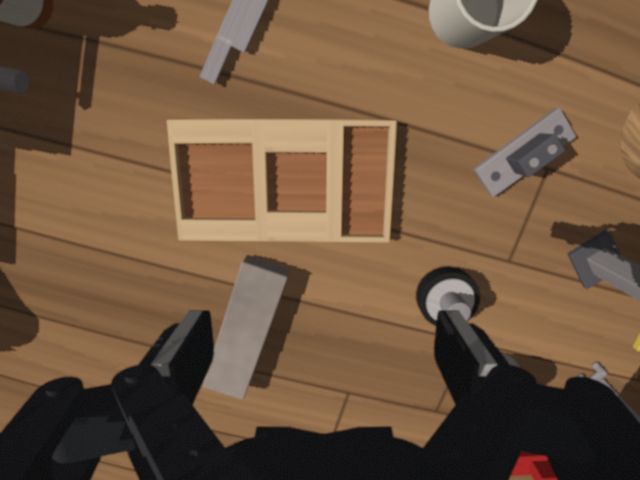

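The wrist view shows the tray rim at (166..396, 119..242) with the narrow bay at the right end, the platen at (525,152) and the wheel at (449,297). The rim rectangle is 144.9x263.4 at 14.5°, which matches the tray. Next I'll refine the platen and wheel from this same frame.

```bash
python3 - <<'E'
from h import *
im=dict(np.load("w1.npz"));im["k1"]=float(im["k1"]);P=cloud(im)
for nm,c,lo,hi,rad in(("plate",(660,-146),8,16,68),("block",(660,-146),40,52,40),("disc",(459,-118),20,30,50),("hub",(459,-118),54,64,30)):
    m=(P[...,2]>lo)&(P[...,2]<hi)&(np.hypot(P[...,0]-c[0],P[...,1]-c[1])<rad);p=P[m][:,:2].astype(np.float32)
    r=cv2.minAreaRect(p);print(nm,len(p),"z",np.median(P[m][:,2]).round(1),np.round(r[0],1),np.round(r[1],1),round(r[2],1),cv2.minEnclosingCircle(p))
E
```

```text
plate 2247 z 12.8 [ 661.6 -146.2] [ 43.2 120.4] 53.5 ((661.5895385742188, -146.02462768554688), 62.86577606201172)
block 1063 z 48.7 [ 661.5 -146.2] [25.7 51. ] 53.9 ((661.7720947265625, -145.77227783203125), 27.01634407043457)
disc 1861 z 27.0 [ 464.  -116.2] [73.1 79.2] 22.4 ((461.18408203125, -118.62641906738281), 40.920169830322266)
hub 249 z 60.5 [ 466.4 -119.4] [29.  17.7] 77.5 ((461.6600036621094, -118.34798431396484), 14.676072120666504)
```

Emit:
carry_out(plan=[[[0,0,-10.3],[2.64,-5.54,-5.6],1],[[0,0,-10.3],[2.64,-5.54,-5.6],1],[[0,0,-10.3],[2.64,-5.54,-5.6],1],[[0,0,-10.3],[2.64,-5.54,-5.6],1],[[0,0,-10.3],[2.64,-5.54,-5.6],1],[[0,0,-10.3],[2.64,-5.54,-5.6],1],[[0,0,-10.3],[2.64,-5.54,-5.6],1],[[0,0,-10.3],[2.64,-5.54,-5.6],1],[[0,0,-10.3],[2.64,-5.54,-5.6],1],[[0,0,-10.3],[2.64,-5.54,-5.6],1]])

```text
time_s: 2.65
tool_pos: [657.1, -153.9, 122.2]
tcp_rot: [0.0, 0.949, -0.316, -0.003]
ft_force: [0.2, 0.1, 0.1]
grip_width: 85.4
grasp_force: 0.0
```

```bash
cat > st.py <<'E'
from h import *
s=observe();q=s["tcp_rot"];M=rot(q)
print(s["time_s"],s["tool_pos"].round(1),"yaw closing",np.degrees(np.arctan2(M[1,1],M[0,1])).round(2),"z",M[:,2].round(3),"F",s["ft_force"].round(1),"w",round(s["grip_width"],1),"g",round(s["grasp_force"],1),"q",s["qpos"].round(2))
E
python3 st.py
```

```text
2.65 [ 657.1 -153.9  122.2] yaw closing -126.86 z [-0.007  0.002 -1.   ] F [0.2 0.1 0.1] w 85.4 g 0.0 q [-0.28  0.31  1.21 -0.    1.63  1.93]
```

Emit:
carry_out(plan=[[[0,0,0],[0,0,0],1],[[0,0,0],[0,0,0],1]])

```text
time_s: 2.82
tool_pos: [659.5, -151.3, 128.9]
tcp_rot: [-0.0, 0.949, -0.314, 0.002]
ft_force: [1.1, -0.3, 0.8]
grip_width: 85.3
grasp_force: 0.0
```

```bash
python3 st.py
```

```text
2.8167 [ 659.5 -151.3  128.9] yaw closing -126.63 z [ 0.003 -0.001 -1.   ] F [ 1.1 -0.3  0.8] w 85.3 g 0.0 q [-0.28  0.3   1.21  0.    1.63  1.93]
```

Commanded and settled poses agree: (659.2,-151.6,126.3). I'll correct by (+2,+5) and go down to grasp.

Emit:
carry_out(plan=[[[0,0,0.07],[0.05,0.13,-0.8],1],[[0,0,0.07],[0.05,0.13,-1.5],1],[[0,0,0.07],[0.05,0.13,-2.0],1],[[0,0,0.07],[0.05,0.13,-2.2],1],[[0,0,0.07],[0.05,0.13,-2.2],1],[[0,0,0.07],[0.05,0.13,-2.2],-1],[[0,0,0.07],[0.05,0.13,-2.2],-1],[[0,0,0.07],[0.05,0.13,-2.2],-1],[[0,0,0.07],[0.05,0.13,-2.2],-1],[[0,0,0.07],[0.05,0.13,-2.2],-1]], newtons=60)

```text
time_s: 3.65
tool_pos: [661.7, -146.6, 39.6]
tcp_rot: [-0.0, 0.95, -0.312, 0.001]
ft_force: [-0.4, 0.3, -0.9]
grip_width: 25.8
grasp_force: 0.0
```

Emit:
carry_out(plan=[[[0,0,0],[0,0,0],-1],[[0,0,0],[0,0,0],-1],[[0,0,0],[0,0,0],-1],[[0,0,0],[0,0,0],-1]])

```text
time_s: 3.98
tool_pos: [661.9, -146.5, 39.7]
tcp_rot: [-0.0, 0.95, -0.312, 0.001]
ft_force: [-0.0, 0.7, 5.0]
grip_width: 22.8
grasp_force: 60.3
```

Emit:
carry_out(plan=[[[0,0,0],[0,0,1],-1],[[0,0,1],[-0.2,0.4,2],-1],[[0,0,2.4],[-0.5,1.1,2],-1],[[0,0,3.8],[-0.8,1.7,2],-1],[[0,0,5.2],[-1.1,2.3,2],-1],[[0,0,6.6],[-1.4,2.9,2],-1],[[0,0,8],[-1.7,3.5,2],-1],[[0,0,9.4],[-2,4.1,2],-1],[[0,0,10.16],[-2.17,4.43,2],-1],[[0,0,10.16],[-2.17,4.43,2],-1]])

```text
time_s: 4.82
tool_pos: [572.2, 33.6, 116.6]
tcp_rot: [-0.001, 0.992, 0.129, -0.002]
ft_force: [1.0, 0.2, -3.8]
grip_width: 23.1
grasp_force: 60.2
```

Emit:
carry_out(plan=[[[0,0,0],[0,0,0],-1],[[0,0,0],[0,0,0],-1],[[0,0,0],[0,0,0],-1]])

```text
time_s: 5.07
tool_pos: [574.4, 29.9, 117.6]
tcp_rot: [0.0, 0.992, 0.125, -0.001]
ft_force: [-0.3, -0.3, -4.8]
grip_width: 22.7
grasp_force: 60.2
```

```bash
python3 st.py; python3 - <<'E'
from h import *
im=get_image("wrist");save(im,"w2.png");P=cloud(im)
m=((P[...,2]>14)&(P[...,2]<22)).astype(np.uint8)
k,l,st,_=cv2.connectedComponentsWithStats(m);i=1+st[1:,4].argmax();q=P[l==i][:,:2].astype(np.float32);print(st[i],cv2.minAreaRect(q))
# plate top while held
s=observe();h=s["tool_pos"][2]
m=(P[...,2]>h-40)&(P[...,2]<h-16)&(np.hypot(P[...,0]-574,P[...,1]-31)<70)
p=P[m][:,:2].astype(np.float32);print(len(p),np.median(P[m][:,2]),cv2.minAreaRect(p))
E
```

```text
5.0667 [574.4  29.9 117.6] yaw closing -75.63 z [-0.001 -0.    -1.   ] F [-0.3 -0.3 -4.8] w 22.7 g 60.2 q [-0.01  0.04  1.52 -0.    1.58  1.31]
[    0   128   379   225 33403] ((549.9952392578125, 125.5871810913086), (145.050537109375, 262.75579833984375), 14.648893356323242)
11829 90.78797066190307 ((573.4859619140625, 28.505615234375), (120.56559753417969, 42.24916458129883), 14.214604377746582)
```

View pics/w2.png

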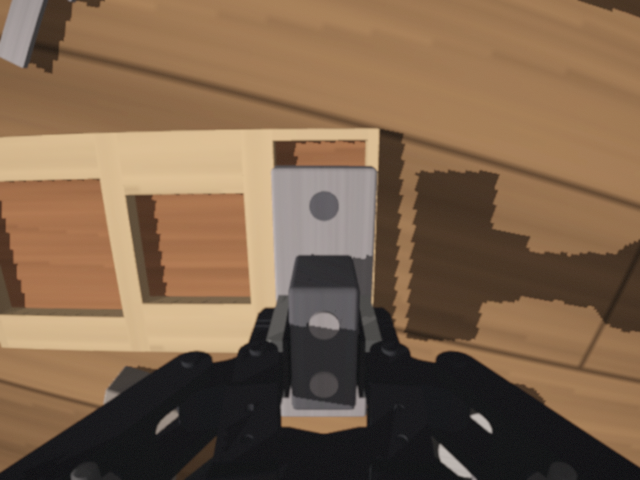

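The wrist view shows the held plate at (273..375, 167..415), square with the narrow bay, about 2 mm short in y. I'll correct that and lower it.

Emit:
carry_out(plan=[[[0,0,0.08],[0.03,0.05,-0.3],-1],[[0,0,0.08],[0.03,0.05,-0.7],-1],[[0,0,0.08],[0.03,0.05,-1.1],-1],[[0,0,0.08],[0.03,0.05,-1.4],-1],[[0,0,0.08],[0.03,0.05,-1.6],-1],[[0,0,0.08],[0.03,0.05,-1.7],-1],[[0,0,0.08],[0.03,0.05,-1.77],-1],[[0,0,0.08],[0.03,0.05,-1.82],-1],[[0,0,0.08],[0.03,0.05,-1.84],-1],[[0,0,0.08],[0.03,0.05,-1.84],-1]])

```text
time_s: 5.95
tool_pos: [576.1, 32.7, 45.7]
tcp_rot: [0.0, 0.992, 0.129, 0.001]
ft_force: [-0.9, -1.1, -2.4]
grip_width: 22.9
grasp_force: 60.4
```

Emit:
carry_out(plan=[[[0,0,0],[0,0,-0.02],-1],[[0,0,0],[0,0,-0.02],-1]])

```text
time_s: 6.12
tool_pos: [576.1, 32.8, 45.6]
tcp_rot: [0.0, 0.992, 0.13, 0.001]
ft_force: [-4.0, 0.3, 4.9]
grip_width: 23.3
grasp_force: 61.4
```

```bash
python3 st.py
```

```text
6.1167 [576.1  32.8  45.6] yaw closing -75.12 z [ 0.002 -0.    -1.   ] F [-4.   0.3  4.9] w 23.3 g 61.4 q [-0.    0.09  1.6  -0.    1.45  1.31]
```

On the floor: the force went from -2.4 to +4.9 N. Release and lift.

Emit:
carry_out(plan=[[[0,0,0],[0,0,0],1],[[0,0,0],[0,0,0],1],[[0,0,0],[0,0,0],1],[[0,0,0],[0,0,0],1],[[0,0,0],[0,0,0],1],[[0,0,0],[0,0,0.6],1],[[0,0,0],[0,0,1.5],1],[[0,0,0],[0,0,2.5],1],[[0,0,0],[0,0,2.5],1],[[0,0,0],[0,0,2.5],1]])

```text
time_s: 6.95
tool_pos: [577.4, 32.8, 147.9]
tcp_rot: [0.0, 0.992, 0.13, 0.004]
ft_force: [-1.3, 0.7, -0.4]
grip_width: 85.7
grasp_force: 0.0
```

```bash
python3 st.py; python3 - <<'E'
from h import *
im=get_image("wrist");save(im,"w3.png");P=cloud(im)
for nm,lo,hi,r in(("plate top",14,22,68),("block",48,60,40)):
    m=(P[...,2]>lo)&(P[...,2]<hi)&(np.hypot(P[...,0]-575,P[...,1]-31)<r)
    if nm=="plate top": m&=(np.ptp(im["pixels"].astype(int),axis=2)<30)
    p=P[m][:,:2].astype(np.float32);print(nm,len(p),np.median(P[m][:,2]).round(1),cv2.minAreaRect(p))
E
```

```text
6.95 [577.4  32.8 147.9] yaw closing -75.12 z [ 0.007 -0.    -1.   ] F [-1.3  0.7 -0.4] w 85.7 g 0.0 q [-0.    0.03  1.47  0.    1.63  1.31]
plate top 6516 18.9 ((575.8519287109375, 31.632736206054688), (119.77824401855469, 42.31719970703125), 14.817937850952148)
block 3146 55.0 ((575.7862548828125, 31.592044830322266), (50.05146789550781, 24.052406311035156), 14.726758003234863)
```

The platen is in its bay at (575.8,31.6) against a target of (574.7,30.7), yaw 14.7°. Now the wheel.

Emit:
carry_out(plan=[[[0,0,0],[-0.7,-0.9,0],1],[[0,0,0],[-1.4,-1.8,0],1],[[0,0,0],[-2.1,-2.7,0],1],[[0,0,0],[-2.7,-3.5,-0.3],1],[[0,0,0],[-2.88,-3.78,-0.8],1],[[0,0,0],[-2.88,-3.78,-0.8],1],[[0,0,0],[-2.88,-3.78,-1.5],1],[[0,0,0],[-2.88,-3.78,-2.0],1],[[0,0,0],[-2.88,-3.78,-2.35],1],[[0,0,0],[-2.88,-3.78,-2.35],1]])

```text
time_s: 7.83
tool_pos: [457.7, -117.1, 44.8]
tcp_rot: [-0.002, 0.992, 0.129, -0.004]
ft_force: [0.0, 0.2, 0.3]
grip_width: 85.3
grasp_force: 0.0
```

Emit:
carry_out(plan=[[[0,0,0],[0,0,0],-1],[[0,0,0],[0,0,0],-1],[[0,0,0],[0,0,0],-1],[[0,0,0],[0,0,0],-1],[[0,0,0],[0,0,0],-1],[[0,0,0],[0,0,0],-1],[[0,0,0],[0,0,0],-1],[[0,0,0],[0,0,0],-1],[[0,0,0],[0,0,0],-1]])

```text
time_s: 8.58
tool_pos: [461.2, -118.5, 51.3]
tcp_rot: [0.0, 0.992, 0.13, 0.001]
ft_force: [0.3, 0.1, 6.5]
grip_width: 28.3
grasp_force: 59.8
```

```bash
python3 st.py
```

```text
8.5833 [ 461.2 -118.5   51.3] yaw closing -75.12 z [ 0.002 -0.    -1.   ] F [0.3 0.1 6.5] w 28.3 g 59.8 q [-0.32 -0.2   1.86  0.    1.47  0.99]
```

Emit:
carry_out(plan=[[[0,0,0],[0,0,1],-1],[[0,0,0],[0,0,2],-1],[[0,0,0],[0.25,1.1,2.2],-1],[[0,0,0],[0.47,2.1,2.2],-1],[[0,0,0],[0.69,3.1,2.2],-1],[[0,0,0],[0.91,4.1,2.2],-1],[[0,0,0],[1.13,5.1,2.2],-1],[[0,0,0],[1.35,6.1,2.2],-1],[[0,0,0],[1.57,7.1,2.2],-1],[[0,0,0],[1.74,8.0,2.2],-1]])

```text
time_s: 9.42
tool_pos: [529.5, 204.0, 136.4]
tcp_rot: [0.0, 0.992, 0.13, -0.001]
ft_force: [0.9, -0.8, -4.0]
grip_width: 28.4
grasp_force: 60.9
```

Emit:
carry_out(plan=[[[0,0,0],[0,0,-0.4],-1],[[0,0,0],[0,0,-0.4],-1],[[0,0,0],[0,0,-0.4],-1],[[0,0,0],[0,0,-0.4],-1]])

```text
time_s: 9.75
tool_pos: [529.6, 200.5, 121.3]
tcp_rot: [0.0, 0.992, 0.129, -0.001]
ft_force: [0.1, -0.2, -3.1]
grip_width: 28.2
grasp_force: 61.0
```

```bash
python3 st.py; python3 - <<'E'
from h import *
im=get_image("wrist");save(im,"w4.png");P=cloud(im)
m=((P[...,2]>14)&(P[...,2]<22)).astype(np.uint8)
k,l,st,_=cv2.connectedComponentsWithStats(m);i=1+st[1:,4].argmax();q=P[l==i][:,:2].astype(np.float32);print(st[i],cv2.minAreaRect(q))
h=observe()["tool_pos"][2]
m=(P[...,2]>h-32)&(P[...,2]<h-18)&(np.hypot(P[...,0]-530,P[...,1]-202)<50)
p=P[m][:,:2].astype(np.float32);print(len(p),np.median(P[m][:,2]),h,cv2.minAreaRect(p),cv2.minEnclosingCircle(p))
E
```

```text
9.75 [529.6 200.5 121.3] yaw closing -75.18 z [-0.002 -0.001 -1.   ] F [ 0.1 -0.2 -3.1] w 28.2 g 61.0 q [ 0.3   0.02  1.54 -0.    1.59  1.61]
[  229   128   411   221 32463] ((550.1259155273438, 125.18610382080078), (145.1772918701172, 263.9026794433594), 14.4365234375)
12563 97.16790925546366 122.04944512316902 ((530.498779296875, 200.3220977783203), (76.20635223388672, 78.09178161621094), 64.02040100097656) ((529.3186645507812, 199.10018920898438), 40.061424255371094)
```

View pics/w4.png

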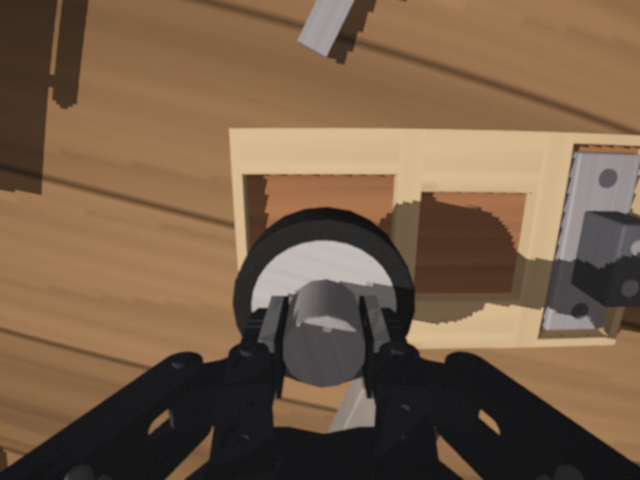

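The wrist view shows the disc at (325,295) squarely above the large bay, and the platen seated in its bay on the right. The disc centre is (529.3,199.1) against a bay centre of (530.4,201.9), so I'll correct and lower.

Emit:
carry_out(plan=[[[0,0,0],[0.03,0.06,-0.3],-1],[[0,0,0],[0.03,0.06,-0.7],-1],[[0,0,0],[0.03,0.06,-1.0],-1],[[0,0,0],[0.03,0.06,-1.25],-1],[[0,0,0],[0.03,0.06,-1.45],-1],[[0,0,0],[0.03,0.06,-1.55],-1],[[0,0,0],[0.03,0.06,-1.6],-1],[[0,0,0],[0.03,0.06,-1.63],-1],[[0,0,0],[0.03,0.06,-1.65],-1],[[0,0,0],[0.03,0.06,-1.65],-1]])

```text
time_s: 10.63
tool_pos: [531.6, 204.1, 57.3]
tcp_rot: [-0.0, 0.992, 0.129, 0.001]
ft_force: [-3.1, -1.1, 1.7]
grip_width: 28.3
grasp_force: 61.8
```

Emit:
carry_out(plan=[[[0,0,0],[0,0,-0.01],-1],[[0,0,0],[0,0,-0.01],-1]])

```text
time_s: 10.8
tool_pos: [531.6, 204.1, 57.3]
tcp_rot: [-0.0, 0.992, 0.13, 0.001]
ft_force: [-4.8, -2.1, 5.4]
grip_width: 28.6
grasp_force: 62.0
```

```bash
python3 st.py
```

```text
10.8 [531.6 204.1  57.3] yaw closing -75.12 z [ 0.002  0.    -1.   ] F [-4.8 -2.1  5.4] w 28.6 g 62.0 q [ 0.31  0.06  1.61 -0.    1.47  1.62]
```

Emit:
carry_out(plan=[[[0,0,0],[0,0,0],1],[[0,0,0],[0,0,0],1],[[0,0,0],[0,0,0],1],[[0,0,0],[0,0,0],1],[[0,0,0],[0,0,0],1],[[0,0,0],[0,0,1],1],[[0,0,0],[0,0,2],1],[[0,0,0],[0,0,3],1],[[0,0,0],[0,0,3],1],[[0,0,0],[0,0,3],1]])

```text
time_s: 11.63
tool_pos: [532.7, 204.5, 179.6]
tcp_rot: [-0.001, 0.992, 0.129, 0.004]
ft_force: [0.1, -0.8, 0.4]
grip_width: 85.5
grasp_force: 0.0
```

```bash
python3 st.py; python3 - <<'E'
from h import *
im=get_image("wrist");P=cloud(im)
m=(P[...,2]>26)&(P[...,2]<38)&(np.hypot(P[...,0]-530,P[...,1]-202)<55)
p=P[m][:,:2].astype(np.float32);print(len(p),np.median(P[m][:,2]),cv2.minAreaRect(p),cv2.minEnclosingCircle(p))
E
```

```text
11.6333 [532.7 204.5 179.6] yaw closing -75.12 z [ 0.007  0.002 -1.   ] F [ 0.1 -0.8  0.4] w 85.5 g 0.0 q [0.31 0.   1.45 0.   1.68 1.62]
6953 33.30700903909428 ((531.5999755859375, 203.17626953125), (78.76115417480469, 79.18486785888672), 79.3569107055664) ((531.4597778320312, 202.98558044433594), 39.9389533996582)
```

The wheel is in its bay at (531.5,203.0), within 2 mm. Next I'll move high over the head.

Emit:
carry_out(plan=[[[0,0,0],[0,-0.5,0.9],1],[[0,0,0.5],[0.1,-1.3,1.5],1],[[0,0,1],[0.1,-2.2,2],1],[[0,0,1.5],[0.2,-3.1,2.4],1],[[0,0,2],[0.2,-4,2.7],1],[[0,0,2.5],[0.3,-4.9,2.9],1],[[0,0,3],[0.3,-5.8,2.9],1],[[0,0,3.5],[0.4,-6.7,2.9],1],[[0,0,4],[0.4,-7.6,2.9],1],[[0,0,4.5],[0.5,-8.5,2.9],1]])

```text
time_s: 12.52
tool_pos: [550.4, -137.7, 289.3]
tcp_rot: [-0.001, 0.947, 0.321, -0.001]
ft_force: [0.7, 1.1, 0.5]
grip_width: 85.4
grasp_force: 0.0
```

Emit:
carry_out(plan=[[[0,0,0.5],[0.1,-0.9,0],1],[[0,0,1],[0.1,-1.8,0],1],[[0,0,1.5],[0.2,-2.7,0],1],[[0,0,2],[0.2,-3.5,0],1],[[0,0,2.46],[0.2,-4.1,0],1],[[0,0,2.46],[0.2,-4.1,0],1],[[0,0,2.46],[0.2,-4.1,0],1],[[0,0,2.46],[0.2,-4.1,0],1]])

```text
time_s: 13.18
tool_pos: [559.1, -299.4, 289.7]
tcp_rot: [-0.001, 0.908, 0.42, -0.001]
ft_force: [-0.3, 0.5, 0.1]
grip_width: 85.1
grasp_force: 0.0
```

```bash
python3 st.py; python3 - <<'E'
from h import *
im=get_image("wrist");save(im,"w5.png");P=cloud(im)
for nm,lo,hi,rad in(("foot",6,14,48),("pulley",72,120,55),("col top",145,160,24),("knob",163,175,20)):
    m=(P[...,2]>lo)&(P[...,2]<hi)&(np.hypot(P[...,0]-559,P[...,1]+300)<rad);p=P[m][:,:2].astype(np.float32)
    if len(p)>4: print(nm,len(p),np.median(P[m][:,2]).round(1),p.mean(0).round(1),cv2.minAreaRect(p))
E
```

```text
13.1833 [ 559.1 -299.4  289.7] yaw closing -40.35 z [-0.002  0.002 -1.   ] F [-0.3  0.5  0.1] w 85.1 g 0.0 q [-0.55  0.2   1.04  0.    1.9   0.16]
foot 1520 10.9 [ 564.7 -288.7] ((560.66259765625, -301.056640625), (59.411476135253906, 59.62905502319336), 49.50108337402344)
pulley 1694 112.8 [ 581.6 -310.1] ((573.26416015625, -314.50616455078125), (49.026790618896484, 52.49310302734375), 67.9345932006836)
col top 662 155.3 [ 564.7 -296.6] ((560.6873779296875, -301.40887451171875), (28.134532928466797, 27.87907600402832), 49.97981643676758)
knob 980 169.7 [ 561.2 -300.7] ((560.6913452148438, -301.3045959472656), (22.97902488708496, 23.11717987060547), 63.806209564208984)
```

View pics/w5.png

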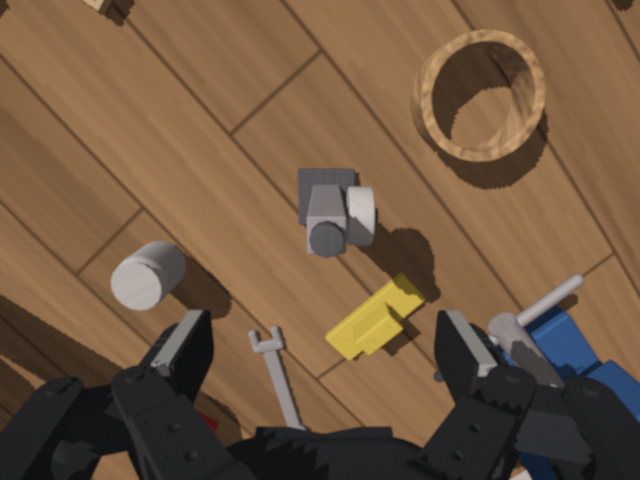

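The wrist view shows the head upright at (330,235), pulley to the right at (360,215), with clear space around it. Its axis is at (560.7,-301.3) and its sides line up with the tool. Descend and grip above the pulley.

Emit:
carry_out(plan=[[[0,0,0],[0.04,-0.03,-0.8],1],[[0,0,0],[0.04,-0.03,-1.7],1],[[0,0,0],[0.04,-0.03,-2.6],1],[[0,0,0],[0.04,-0.03,-3.3],1],[[0,0,0],[0.04,-0.03,-3.6],1],[[0,0,0],[0.04,-0.03,-3.74],1],[[0,0,0],[0.04,-0.03,-3.74],1],[[0,0,0],[0.04,-0.03,-3.74],1]], newtons=80)

```text
time_s: 13.9
tool_pos: [561.6, -301.2, 144.2]
tcp_rot: [0.001, 0.907, 0.42, 0.001]
ft_force: [-0.1, 0.1, 1.0]
grip_width: 85.3
grasp_force: 0.0
```

Emit:
carry_out(plan=[[[0,0,0],[0,0,0],-1],[[0,0,0],[0,0,0],-1],[[0,0,0],[0,0,0],-1],[[0,0,0],[0,0,0],-1],[[0,0,0],[0,0,0],-1],[[0,0,0],[0,0,0],-1],[[0,0,0],[0,0,0],-1],[[0,0,0],[0,0,0],-1],[[0,0,0],[0,0,0],-1]])

```text
time_s: 14.65
tool_pos: [560.8, -301.2, 142.7]
tcp_rot: [0.0, 0.907, 0.42, 0.0]
ft_force: [-1.1, 0.2, 4.9]
grip_width: 26.7
grasp_force: 80.3
```

```bash
python3 st.py
```

```text
14.65 [ 560.8 -301.2  142.7] yaw closing -40.32 z [ 0.001 -0.    -1.   ] F [-1.1  0.2  4.9] w 26.7 g 80.3 q [-0.55  0.19  1.31  0.    1.64  0.16]
```

Gripped. Lift, then move over smoothly.

Emit:
carry_out(plan=[[[0,0,0],[0,0,0.4],-1],[[0,0,0],[0,0,1.0],-1],[[0,0,0],[0,0,1.7],-1],[[0,0,0],[0,0,2.3],-1],[[0,0,-0.4],[0,0.3,2.5],-1],[[0,0,-0.9],[0,0.9,2.5],-1],[[0,0,-1.5],[0,1.6,2.5],-1],[[0,0,-2.1],[0,2.4,2.5],-1],[[0,0,-2.7],[-0.1,3.2,2.5],-1],[[0,0,-3.3],[-0.1,4,2.5],-1]])

```text
time_s: 15.48
tool_pos: [555.7, -139.9, 238.9]
tcp_rot: [-0.001, 0.959, 0.284, -0.002]
ft_force: [0.9, 0.5, -6.7]
grip_width: 26.9
grasp_force: 80.1
```

Emit:
carry_out(plan=[[[0,0,-0.6],[0,0.8,0],-1],[[0,0,-1.2],[0,1.6,0],-1],[[0,0,-1.8],[0,2.4,0],-1],[[0,0,-2.4],[0,3.2,0],-1],[[0,0,-3],[0,4,0],-1],[[0,0,-3.5],[0,4.8,0],-1],[[0,0,-3.72],[-0.03,5.5,0],-1],[[0,0,-3.72],[-0.06,6,0],-1],[[0,0,-3.72],[-0.06,6.2,0],-1],[[0,0,-3.72],[-0.06,6.25,0],-1]])

```text
time_s: 16.32
tool_pos: [553.7, 110.3, 239.5]
tcp_rot: [-0.0, 0.992, 0.128, -0.002]
ft_force: [-0.7, 0.2, -6.4]
grip_width: 27.3
grasp_force: 80.2
```

Emit:
carry_out(plan=[[[0,0,0],[0,0,-0.6],-1],[[0,0,0],[0,0,-1.0],-1],[[0,0,0],[0,0,-1.2],-1],[[0,0,0],[0,0,-1.2],-1],[[0,0,0],[0,0,-1.2],-1],[[0,0,0],[0,0,-1.2],-1]])

```text
time_s: 16.82
tool_pos: [554.8, 108.2, 195.0]
tcp_rot: [0.0, 0.992, 0.126, 0.001]
ft_force: [0.1, -0.0, -6.8]
grip_width: 27.1
grasp_force: 80.1
```

```bash
python3 st.py; python3 - <<'E'
from h import *
for n in("side","scene","wrist"):
    im=get_image(n);P=cloud(im)
    if n!="scene": save(im,n+"6.png")
    np.savez(n+"6.npz",**im)
    for nm,lo,hi in(("foot",55,68),("col",75,115),):
        m=(P[...,2]>lo)&(P[...,2]<hi)&(np.hypot(P[...,0]-554,P[...,1]-109)<48);p=P[m][:,:2].astype(np.float32)
        if len(p)>4: print(n,nm,len(p),np.median(P[m][:,2]).round(1),cv2.minAreaRect(p))
E
```

```text
16.8167 [554.8 108.2 195. ] yaw closing -75.47 z [ 0.002  0.    -1.   ] F [ 0.1 -0.  -6.8] w 27.1 g 80.1 q [ 0.13 -0.01  1.43 -0.    1.72  1.45]
side foot 284 62.6 ((553.5902099609375, 109.42819213867188), (62.592674255371094, 64.0735092163086), 15.594557762145996)
side col 180 95.3 ((545.3759155273438, 113.7225112915039), (37.21205520629883, 23.90951156616211), 56.18199157714844)
scene foot 240 62.0 ((555.3373413085938, 106.81576538085938), (60.95908737182617, 64.09325408935547), 14.679797172546387)
scene col 149 92.7 ((555.0424194335938, 106.08551025390625), (30.39488983154297, 32.293296813964844), 18.27634620666504)
wrist foot 3928 63.9 ((555.800048828125, 108.25479888916016), (60.19820785522461, 60.183738708496094), 14.603062629699707)
wrist col 782 97.4 ((568.2648315429688, 111.31367492675781), (2.728660821914673, 28.09978485107422), 14.216752052307129)
```

View pics/side6.png

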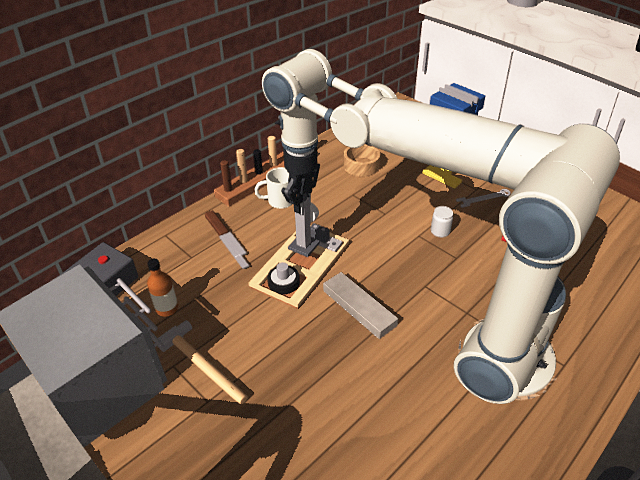

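The side view shows the head upright over the middle bay at (305,245), with the wheel and platen seated on either side. The foot is at (555.8,108.3), yaw 14.6°, so I'll shift (-1.2,+0.8) and lower.

Emit:
carry_out(plan=[[[0,0,0],[-0.03,0.02,-0.2],-1],[[0,0,0],[-0.03,0.02,-0.45],-1],[[0,0,0],[-0.03,0.02,-0.65],-1],[[0,0,0],[-0.03,0.02,-0.82],-1],[[0,0,0],[-0.03,0.02,-0.95],-1],[[0,0,0],[-0.03,0.02,-1.05],-1],[[0,0,0],[-0.03,0.02,-1.1],-1],[[0,0,0],[-0.03,0.02,-1.13],-1],[[0,0,0],[-0.03,0.02,-1.15],-1],[[0,0,0],[-0.03,0.02,-1.15],-1]])

```text
time_s: 17.8
tool_pos: [553.4, 109.7, 148.7]
tcp_rot: [-0.0, 0.992, 0.127, 0.001]
ft_force: [-0.9, 1.2, -3.3]
grip_width: 27.1
grasp_force: 80.5
```

Emit:
carry_out(plan=[[[0,0,0],[0,0,-0.01],-1],[[0,0,0],[0,0,-0.01],-1]])

```text
time_s: 17.97
tool_pos: [553.5, 109.7, 148.7]
tcp_rot: [-0.0, 0.992, 0.127, 0.001]
ft_force: [-1.0, 0.5, -0.5]
grip_width: 27.1
grasp_force: 81.1
```

```bash
python3 st.py; python3 - <<'E'
from h import *
im=get_image("wrist");P=cloud(im)
m=(P[...,2]>10)&(P[...,2]<23)&(np.hypot(P[...,0]-554,P[...,1]-109)<46)&(np.ptp(im["pixels"].astype(int),axis=2)<30);p=P[m][:,:2].astype(np.float32)
print(len(p),np.median(P[m][:,2]).round(1),cv2.minAreaRect(p))
E
```

```text
17.9667 [553.5 109.7 148.7] yaw closing -75.42 z [ 0.002  0.    -1.   ] F [-1.   0.5 -0.5] w 27.1 g 81.1 q [ 0.14 -0.    1.51  0.    1.64  1.45]
3895 17.0 ((551.9415893554688, 105.6349868774414), (65.77752685546875, 66.79052734375), 14.806844711303711)
```

The foot top reads 17 mm, so it's on the floor and taking load. Release gently, then lift straight up.

Emit:
carry_out(plan=[[[0,0,0],[0,0,-0.01],-1],[[0,0,0],[0,0,-0.01],-1],[[0,0,0],[0,0,-0.01],1],[[0,0,0],[0,0,-0.01],1],[[0,0,0],[0,0,-0.01],1],[[0,0,0],[0,0,-0.01],1],[[0,0,0],[0,0,-0.01],1],[[0,0,0],[0,0,-0.01],1],[[0,0,0],[0,0,-0.01],1]])

```text
time_s: 18.77
tool_pos: [553.2, 109.5, 147.0]
tcp_rot: [0.0, 0.992, 0.127, -0.0]
ft_force: [-0.1, 0.0, 0.9]
grip_width: 84.9
grasp_force: 0.0
```

Emit:
carry_out(plan=[[[0,0,0],[0,0,0.3],1],[[0,0,0],[0,0,0.8],1],[[0,0,0],[0,0,1.5],1],[[0,0,0],[0,0,2.3],1],[[0,0,0],[0,0,3],1],[[0,0,0],[0,0,3.5],1],[[0,0,0],[0,0,3.7],1],[[0,0,0],[0,0,3.7],1],[[0,0,0],[0,0,3.7],1],[[0,0,0],[0,0,3.7],1]])

```text
time_s: 19.6
tool_pos: [552.8, 109.5, 293.0]
tcp_rot: [0.0, 0.992, 0.127, -0.002]
ft_force: [0.9, 0.3, -0.2]
grip_width: 85.4
grasp_force: 0.0
```

```bash
python3 st.py; python3 - <<'E'
from h import *
im=get_image("wrist");save(im,"w7.png");P=cloud(im);g=np.ptp(im["pixels"].astype(int),axis=2)<30
for nm,c,lo,hi,r in(("knob",(554,109),167,182,20),("col",(554,109),152,166,24),("foot",(554,109),12,21,44),("disc",(530,202),26,38,50),("plate",(575,31),14,22,68)):
    m=(P[...,2]>lo)&(P[...,2]<hi)&(np.hypot(P[...,0]-c[0],P[...,1]-c[1])<r)&(g if nm in("plate","foot") else True);p=P[m][:,:2].astype(np.float32)
    if len(p)>4: print(nm,len(p),np.median(P[m][:,2]).round(1),cv2.minAreaRect(p))
E
```

```text
19.6 [552.8 109.5 293. ] yaw closing -75.42 z [-0.003 -0.    -1.   ] F [ 0.9  0.3 -0.2] w 85.4 g 0.0 q [0.14 0.01 1.24 0.   1.9  1.45]
knob 1023 175.7 ((554.35888671875, 109.59583282470703), (22.871753692626953, 23.124040603637695), 58.47307205200195)
col 659 161.5 ((554.20703125, 109.49823760986328), (28.280075073242188, 27.528196334838867), 14.441690444946289)
foot 1532 16.9 ((550.0286254882812, 108.8554458618164), (68.78295135498047, 59.41716003417969), 14.524230003356934)
disc 3773 33.3 ((531.9138793945312, 203.14337158203125), (79.53314208984375, 78.96044158935547), 21.592906951904297)
plate 3194 18.8 ((570.3988037109375, 53.379764556884766), (119.94176483154297, 87.37809753417969), 14.995240211486816)
```

View pics/w7.png

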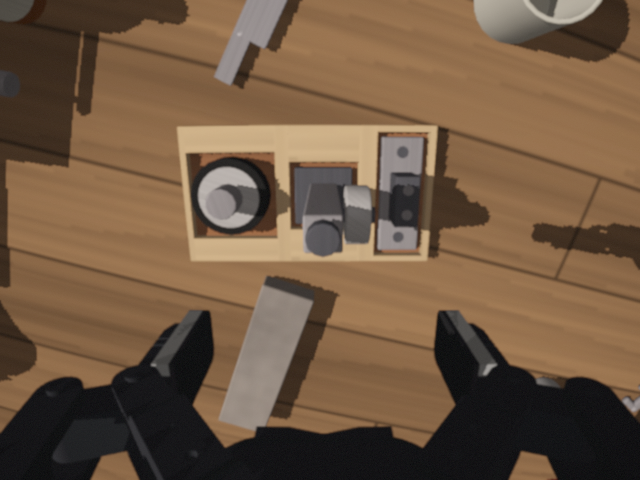

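The view shows the wheel (230,195), head (325,205) and platen (403,193) each seated in its own bay. The head is upright at (554.3,109.5), the other objects are where they were, and the gripper is clear.

```bash
python3 -c "
from cell import sign_off; print(sign_off())"
```

```text
the job is handed in; nothing more can be done
None
```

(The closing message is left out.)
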